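# Draw out the mandrel rest to its next hole and lay the ring mandrel on it

### The job

Lengthen the telescopic mandrel rest by one hole: press its sprung button down, draw the inner tube out and let the button pop up fully into the next hole, without ramming the catch against the edge of a hole. Then lay the ring mandrel along the rest so that it lies in both V cradles, about centred between them, and let go. Leave the ring box, the beeswax and the solder spool where they are.

Things in the scene. Friction and masses are not known exactly. Their poses are not given: they have to be found in the camera images.
- rest_base: Low telescopic rest, fixed to the worktop: dark foot plate 170 x 62 x 4 mm with an aluminium channel 36 mm wide on it. Origin on the worktop, on the rest's long centre line. Its x axis runs along the rest, in the direction in which the inner tube draws out (the foot reaches from x = -110 to +60 mm; the tube with the moving cradle sticks out of the +x end); z is up.
- rest_cover: Slotted cover of the rest, 36 mm wide; origin, axes as rest_base; z 20 to 24 mm, its steel end part to 25. A 9.5 mm slot along x widens to two 15 mm square holes: the first at x = -30 mm; the next is in the steel end part, screwed on by hand, so it lies anywhere from 38 to 52 mm further along +x and must be felt or seen. The slot goes on beyond it: a button kept down runs past it.
- catch: Brass shoulder on the button's stem, 12 mm across, 5 mm high: stands in a hole of the cover with 1.5 mm play each way, or slides under the cover. Origin on the button's axis, at worktop level when the button is up. Pressing it against the cover with 30 N or more is ramming; once released it slides with only 2 to 3 N.
- button_cap (a point): Centre of the top of the button's black cap: 18 x 18 mm across, 12 mm high, rounded edges, on an 8 mm stem. When up, its top is 43 mm and its underside 31 mm over the worktop. It travels with the inner tube.
- button (a joint): How far the button is pressed (m): 0 up, 0.006 fully down; its spring gives 4 N at 0 and 6.4 N at 0.006. Up to 0.003 the hole holds the catch; pressed further, the tube can slide. Between the holes the cover itself keeps the button down at 0.003, so it may be let go there; it pops up by itself at a hole.
- tube (a joint): How far the inner tube is drawn out along the rest's +x (m): 0 when the catch stands in the first hole (as at the start), 0.038 to 0.052 when in the next, 0.068 at the end stop.
- fixed_cradle: V cradle on the fixed end of the rest, at its x = -95 mm, 14 mm thick along x. The 90 degree V opens upward; its groove runs along the rest; inner apex 62 mm, upper edges 87 mm over the worktop, about 51 mm across at the top. Origin at worktop level below the apex, axes as rest_base.
- moving_cradle: The same V cradle on the end of the inner tube, at x = +77 mm of the rest at the start; it travels with the tube. Origin at worktop level below the apex, axes as rest_base.
- ring_mandrel: Ring mandrel lying on the worktop, loose, 276 mm long, 0.42 kg: a steel taper (23 mm thick by the grip, thin at the tip) with an eight-sided wooden grip 24 mm thick and 71 mm long. Its y axis is its long axis, the grip at +y. Origin at the middle of its length on its underside.
- mandrel_centre (a point): Point on the axis of the ring mandrel, half-way along its length and half-way up (12 mm over its underside). The balance point lies 29 mm from here toward the wooden grip, where the mandrel is 21 mm thick.
- ring_box: Dark red ring box 56 x 54 x 46 mm, a bystander. Origin under its centre.
- beeswax: Puck of beeswax, 45 mm across, 20 mm high, a bystander. Origin under its centre.
- solder_spool: Spool of solder wire, 36 mm across, 20 mm high, a bystander. Origin under its centre.

How it is judged:
By the outcome, as a careful person would: the job done as asked, in the order asked, and still so for the second after the job is handed in, with the robot touching nothing.
It also fails if it takes over 70 s, if anything falls off the work surface, if the arm or the gripper's body presses on something with over 40 N, if the wrist force passes 120 N, or if a joint passes its speed limit or range.

### The arm

A 6-joint arm with a two-finger parallel gripper is mounted at the origin on a cart in front of the work surface, level with it; the furniture and walls round the work are solid. World frame = base frame: x ahead of the robot, y to its left, z up, the work surface at z = 0. Lengths are in m, angles in rad, forces in N, time in s.
With the tool pointing down it reaches from about 0.25 to 0.85 m from the base axis. Payload 12.5 kg.
Tool frame: the origin (TCP) lies between the finger pads; the fingertips stand 19 mm ahead of it and the grasp point (between the pads) is the TCP; z points along the fingers, y is the direction in which the jaws open and shut (so a half turn about z gives the same grasp; the last joint's range is limited). The gripper opens to 93 mm and grips with 3 to 60 N. Pads are 15 mm wide; open, the fingers measure 128 mm over their backs; the gripper's body (75 mm by 188 mm) begins 65 mm behind the grasp point.
Start: joints at [1.048, 0.351, 1.652, -0, 1.139, -0.085], TCP at [0.233, 0.498, 0.238] pointing down, gripper open.
Joint ranges: [-2.75, 2.75], [-0.79, 2.1], [0.01, 2.65], [-1.57, 4.71], [0.07, 3.14], [-2.87, 2.87]. Speed limits (rad/s): [2.22, 2.22, 2.79, 3.14, 3.14, 3.14].

### API

Orientations are given as a unit quaternion [w, x, y, z].
In Python, from workcell import status, eyes, workorder gives the robot as it stands. The module is installed in compiled form; this text tells all that it offers.
- The arm moves only by the shell command python3 -m jog 'ROWS' [FORCE]. ROWS is JSON, a list of rows, each an object with "hand": the opening, from 0 (shut) to 1 (fully open); "linear": the shift along the tool's x, y, z each as a share of 0.5 m, from -1 to 1, a list of three; "rotation": the turn, a rotation vector about the tool's x, y, z each as a share of pi/4 rad, from -1 to 1, a list of three. In form: [{"hand": hand, "linear": [dx, dy, dz], "rotation": [ax, ay, az]}, ...]. A call has 1 to 8 rows; each row is the pose to reach, as a shift and turn from the pose commanded when the call began, along the tool's axes at that moment; what a row does not reach only later rows make up. A row lasts 1/10 s, in which the tool goes at most 50 mm and 8.59 degrees, less where a joint would pass 70% of its speed; a pose out of reach is approached as far as the arm can. A call with a number of a shift or a turn outside -1 to 1 is refused whole. A call with a gripper value outside its range is refused whole. The fingers move at their own pace and stop on an object; FORCE is the grip in N (left out, the last holds). Time passes only in rows, so rows that repeat a pose let the fingers close. It gives the time, the measured TCP pose, the force and the opening at its end, in the units of the state.
- status.read_state(): the state, without advancing time (a new reading comes with each control period).
- eyes.grab_frame(name): name is "side" or "top" or "wrist"; returns a dict with "img" (420x560x3 uint8, red, green, blue), "fx", "fy", "cx", "cy" (pixels), "k1" (the pictures are not rectified: a ray, as slopes to the right and down, at radius r is drawn at 1 + k1 r^2 times it, then the intrinsics apply), "rvec" (rotation vector, rad) and "tvec" (3), from world to camera coordinates, as OpenCV has them; the wrist camera has in their place "T_tool_cam" (4x4, takes a point from camera to tool coordinates, whose origin is the TCP and whose axes are the flange's). Camera axes: x right, y down, z forward; pixel columns grow to the right and rows downward; lengths in m; the calibration is good to about 2 mm. A picture is of the moment at which its call begins: read the wrist's pose just before it. There is no depth.
- workorder.sign_off(): hands the job in, once; it reports no verdict.
The state is a dict: "time": time; "q": joint angles; "joint_vel": joint speeds; "joint_torque": joint torques, N m; "tcp_pos": TCP position; "orientation": TCP orientation; "ft_force": force on the tool from outside, world axes, zero at the start; "torque": the same for the moment, N m; "width": finger opening in m.
Only numpy, scipy, OpenCV 4.12 (cv2) and the standard library are available. Lean on these libraries where they do the work, as an engineer would, in place of code of your own. Each camera call takes 0.05 s, during which the arm holds its last target.

## Working session

There is one attempt and no reset: what is moved stays moved. The work goes in short steps, Python scripts to look and compute and a shell command to move; the robot and the scene stay as the last step left them, time stands still between calls to the robot, and variables do not carry over. Pictures are saved under pics/ and viewed, and the job is handed in when it is done.

```bash
mkdir -p pics
python3 - <<'E'
from workcell import status, eyes
import cv2
s=status.read_state(); print({k:(v if not hasattr(v,'__len__') else [round(float(x),4) for x in v]) for k,v in s.items()})
for n in ["side","top","wrist"]:
    f=eyes.grab_frame(n); cv2.imwrite(f"pics/{n}0.png",f["img"][:,:,::-1]); print(n,{k:v for k,v in f.items() if k!="img"})
E
```

```text
{'time': 0.0, 'q': [1.0484, 0.3512, 1.6525, -0.0, 1.1391, -0.0846], 'joint_vel': [-0.0005, 0.0005, 0.0008, 0.0016, 0.0022, 0.0022], 'joint_torque': [0.0014, -49.7327, -28.5253, 0.0699, 0.0257, -0.0001], 'tcp_pos': [0.233, 0.4978, 0.2371], 'orientation': [-0.0002, 0.2171, 0.9761, -0.0006], 'ft_force': [1.0844, -0.8304, -0.3634], 'torque': [0.0201, 0.0037, -0.0781], 'width': 0.09264436027924616}
side {'fx': 504.0688370005912, 'fy': 504.0688370005912, 'cx': 277.1419465259492, 'cy': 211.92088661218287, 'k1': -0.16202096974196825, 'rvec': array([ 1.84980523, -0.51716677,  0.33609448]), 'tvec': array([-0.52985462,  0.17333802,  0.76022556])}
top {'fx': 396.13843397791766, 'fy': 396.13843397791766, 'cx': 282.5373662425033, 'cy': 209.8965763712562, 'k1': 0.03643849865923602, 'rvec': array([ 2.21395047, -1.96899697,  0.21770044]), 'tvec': array([-0.10315825,  0.60078817,  0.79590001])}
wrist {'fx': 334.66210736732427, 'fy': 334.66210736732427, 'cx': 276.66742622237126, 'cy': 206.57012022387875, 'k1': -0.014981829458195987, 'T_tool_cam': array([[-1.24518356e-03, -9.62007970e-01, -2.73018525e-01,
         7.49337297e-02],
       [ 9.99999209e-01, -1.24562981e-03, -1.71698159e-04,
         4.86539835e-04],
       [-1.74905014e-04, -2.73018523e-01,  9.62008761e-01,
        -1.46043958e-01],
       [ 0.00000000e+00,  0.00000000e+00,  0.00000000e+00,
         1.00000000e+00]])}
```

View pics/side0.png

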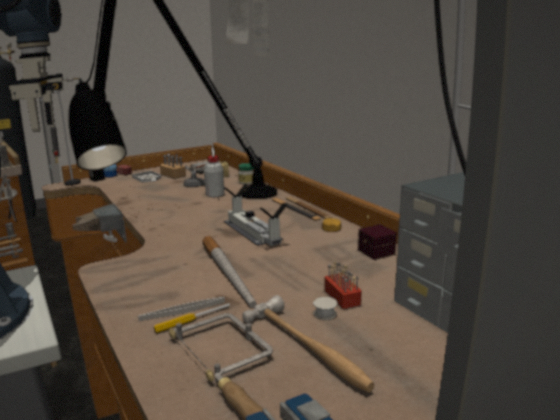

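View pics/top0.png

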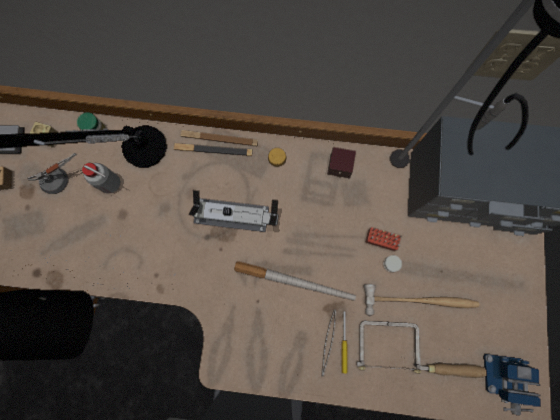

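View pics/wrist0.png

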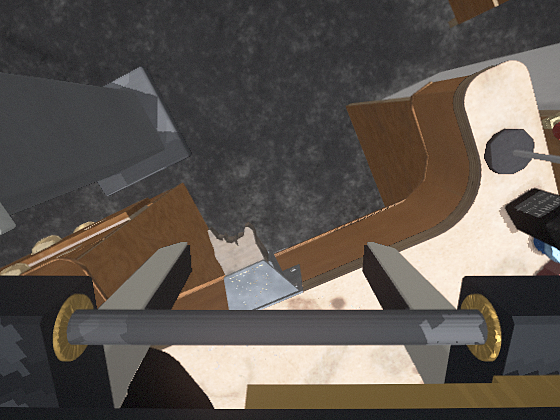

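```bash
cat > h.py <<'E'
import numpy as np, cv2
from workcell import status, eyes
from scipy.spatial.transform import Rotation as R
def cam(f,st=None):
    K=np.array([[f["fx"],0,f["cx"]],[0,f["fy"],f["cy"]],[0,0,1.]]); D=np.array([f["k1"],0,0,0])
    if "rvec" in f:
        Rm=cv2.Rodrigues(np.array(f["rvec"]))[0]; t=np.array(f["tvec"])
        return K,D,Rm.T,-Rm.T@t
    q=st["orientation"]; T=np.eye(4); T[:3,:3]=R.from_quat([q[1],q[2],q[3],q[0]]).as_matrix(); T[:3,3]=st["tcp_pos"]
    M=T@f["T_tool_cam"]; return K,D,M[:3,:3],M[:3,3]
def plane(c,uv,z):
    K,D,Rw,o=c; p=cv2.undistortPoints(np.array(uv,float).reshape(-1,1,2),K,D).reshape(-1,2)
    d=np.c_[p,np.ones(len(p))]@Rw.T
    s=(z-o[2])/d[:,2]; return o+s[:,None]*d
def proj(c,P):
    K,D,Rw,o=c; rv=cv2.Rodrigues(Rw.T)[0]
    return cv2.projectPoints(np.array(P,float).reshape(-1,1,3),rv,-Rw.T@o,K,D)[0].reshape(-1,2)
def crop(img,x0,y0,x1,y1,s,name):
    cv2.imwrite("pics/"+name,cv2.resize(img[y0:y1,x0:x1,::-1],None,fx=s,fy=s,interpolation=cv2.INTER_CUBIC))
def snap(n):
    st=status.read_state(); f=eyes.grab_frame(n); return f["img"],cam(f,st),st
E
python3 - <<'E'
from h import *
im,c,_=snap("top")
crop(im,180,140,380,310,4,"top_z.png")
im,c2,_=snap("side"); crop(im,190,170,390,320,4,"side_z.png")
print(c[3],c2[3])
print(plane(c,[[237,267],[355,297],[228,211],[277,155],[341,162],[393,263]],0.02))
E
```

```text
[ 0.41784295 -0.05840808  0.90941775] [ 0.13159348 -0.84241264  0.40219272]
[[ 0.47810877  0.05462683  0.02      ]
 [ 0.44402402 -0.21100353  0.02      ]
 [ 0.60234753  0.09351366  0.02      ]
 [ 0.75094106 -0.00209145  0.02      ]
 [ 0.75094637 -0.15451383  0.02      ]
 [ 0.52773471 -0.28913339  0.02      ]]
```

View pics/top_z.png

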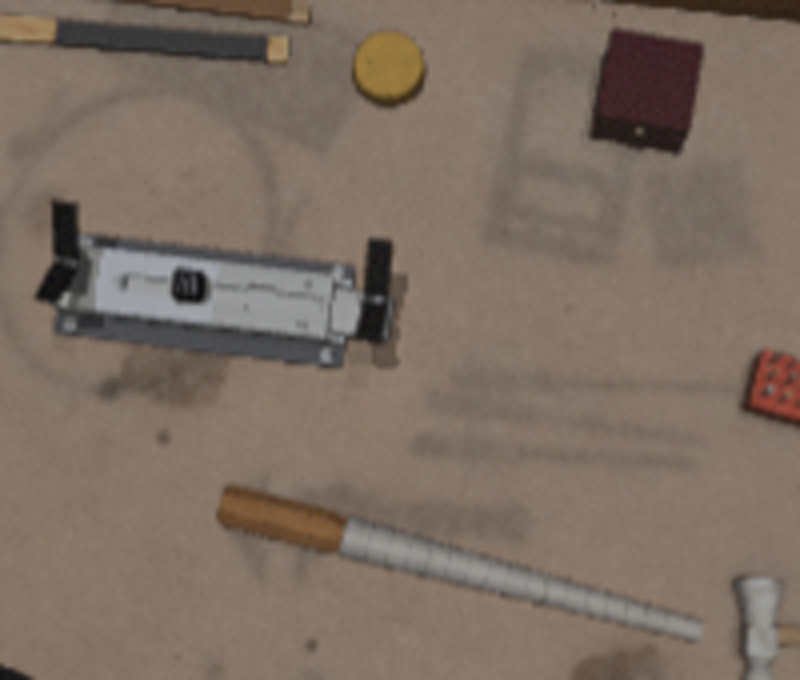

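View pics/side_z.png

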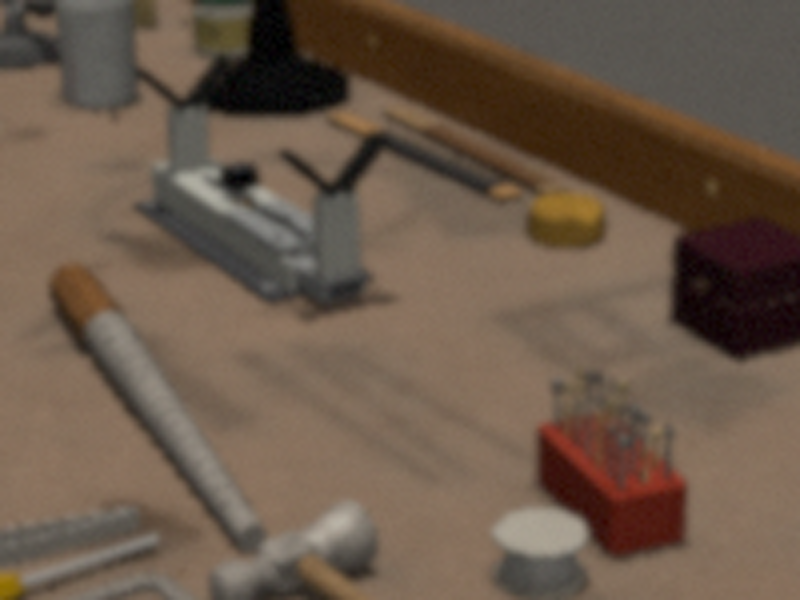

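Run:
```python
from h import *
st=status.read_state()
im,c,_=snap("top"); im2,c2,_=snap("side")
print("tcp px",proj(c,[st["tcp_pos"]]),proj(c2,[st["tcp_pos"]]))
g=lambda L:[[180+a/4,140+b/4] for a,b in L]
f=plane(c,g([(57,330),(343,365)]),0.004); print("foot edge",f, np.degrees(np.arctan2(*(f[1]-f[0])[[1,0]])))
print("cap",plane(c,g([(189,284)]),0.043))
print("cover screws",plane(c,g([(308,284),(303,323),(96,250),(332,337),(335,270)]),0.025))
print("cradles",plane(c,g([(65,203),(375,241)]),0.087),plane(c,g([(50,295),(372,341)]),0.087))
print("mandrel",plane(c,g([(222,505),(344,537),(702,630)]),0.012))
# lamp head triangulate
def ray(c,uv):
    a=plane(c,[uv],0)[0]; d=a-c[3]; return c[3],d/np.linalg.norm(d)
o1,d1=ray(c,(40,325)); o2,d2=ray(c2,(100,130))
A=np.c_[d1,-d2]; s=np.linalg.lstsq(A,o2-o1,rcond=None)[0]; print(o1+s[0]*d1,o2+s[1]*d2)
```

```text
tcp px [[-89.20726662 382.78701223]] [[ 42.04786692 119.52663585]]
foot edge [[0.5694235  0.17006047 0.004     ]
 [0.56824714 0.0023156  0.004     ]] -90.40179810716592
cap [[0.59738103 0.09125385 0.043     ]]
cover screws [[0.60902301 0.02675124 0.025     ]
 [0.58613459 0.02658427 0.025     ]
 [0.61472819 0.15035479 0.025     ]
 [0.58001423 0.00915369 0.025     ]
 [0.61898276 0.01245489 0.025     ]]
cradles [[ 0.62472237  0.15643041  0.087     ]
 [ 0.623194   -0.01175163  0.087     ]] [[ 0.57377742  0.15595401  0.087     ]
 [ 0.5689709  -0.01682762  0.087     ]]
mandrel [[ 0.47991684  0.05923365  0.012     ]
 [ 0.47025099 -0.01115213  0.012     ]
 [ 0.44332046 -0.21354609  0.012     ]]
[0.33380648 0.33793166 0.22060178] [0.34545086 0.33536328 0.21770333]
```

Run:
```python
from h import *
im,c,_=snap("top"); im2,c2,_=snap("side")
def ray(c,uv):
    a=plane(c,[uv],0)[0]; d=a-c[3]; 
    return c[3],d/np.linalg.norm(d)
def rayd(c,uv):
    K,D,Rw,o=c; p=cv2.undistortPoints(np.array([[uv]],float),K,D)[0,0]; d=Rw@np.r_[p,1]; return o,d/np.linalg.norm(d)
o,a=rayd(c,(130,138)); _,b=rayd(c,(2,142)); n=np.cross(a,b)
for uv in [(119,-76),(160,0),(200,75)]:
    o2,d2=rayd(c2,uv); s=n@(o-o2)/(n@d2); print(uv,o2+s*d2)
crop(im,0,90,140,390,2,"lampt.png");crop(im2,40,0,240,200,3,"lamps.png")
```

```text
(119, -76) [0.44393735 0.40641091 0.68745108]
(160, 0) [0.52837544 0.38737376 0.50612456]
(200, 75) [0.61428074 0.37041756 0.32079707]
```

View pics/lampt.png

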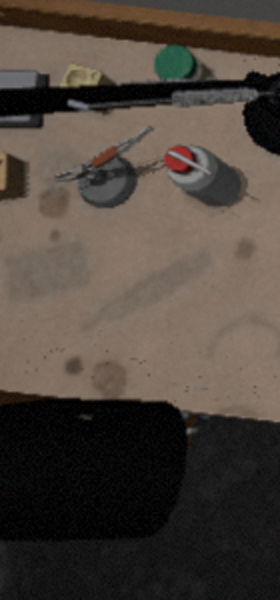

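View pics/lamps.png

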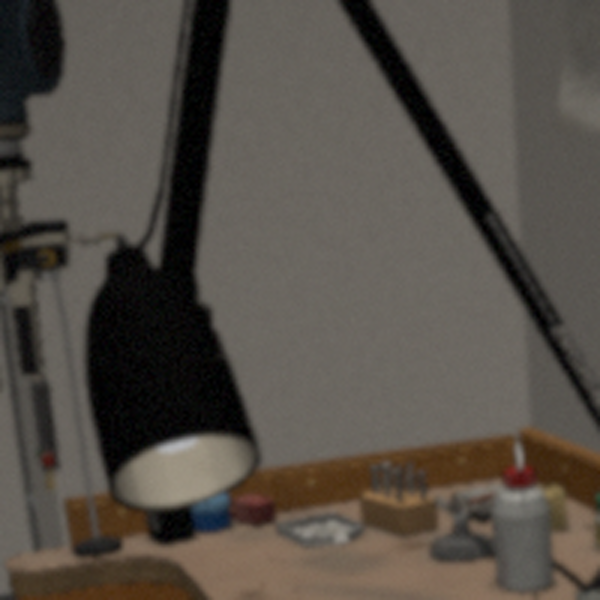

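```bash
python3 -m jog '[{"hand":1,"linear":[0,-0.1,0],"rotation":[0,0,0]},{"hand":0.5,"linear":[0,-0.2,0],"rotation":[0,0,0]},{"hand":0.5,"linear":[0,-0.3,0],"rotation":[0,0,0]},{"hand":0.5,"linear":[0,-0.4,0],"rotation":[0,0,0]},{"hand":0.5,"linear":[0,-0.5,0],"rotation":[0,0,0]},{"hand":0.5,"linear":[0,-0.54,0],"rotation":[0,0,0]},{"hand":0.5,"linear":[0,-0.54,0],"rotation":[0,0,0]}]' 20
```

```text
time: 1.15
tcp_pos: [0.1178, 0.2521, 0.2378]
orientation: [0.0, 0.217, 0.976, 0.0]
ft_force: [0.2, -0.2, -1.1]
width: 0.0497
```

```bash
python3 -m jog '[{"hand":0.5,"linear":[-0.1,-0.03,0],"rotation":[0,0,-0.18]},{"hand":0.5,"linear":[-0.21,-0.06,0],"rotation":[0,0,-0.36]},{"hand":0.5,"linear":[-0.21,-0.06,0],"rotation":[0,0,-0.547]},{"hand":0.5,"linear":[-0.3,-0.11,0],"rotation":[0,0,-0.547]},{"hand":0.5,"linear":[-0.38,-0.16,0],"rotation":[0,0,-0.547]},{"hand":0.5,"linear":[-0.456,-0.21,0],"rotation":[0,0,-0.547]},{"hand":0.5,"linear":[-0.456,-0.21,0],"rotation":[0,0,-0.547]}]'
```

```text
time: 1.85
tcp_pos: [0.2828, 0.06, 0.238]
orientation: [0.001, 0.004, 1.0, 0.0]
ft_force: [-0.1, 0.4, -0.3]
width: 0.0463
```

```bash
python3 -m jog '[{"hand":0.5,"linear":[-0.1,0,0],"rotation":[0,0,0]},{"hand":0.5,"linear":[-0.2,0,0],"rotation":[0,0,0]},{"hand":0.5,"linear":[-0.3,0,0],"rotation":[0,0,0]},{"hand":0.5,"linear":[-0.4,0,0],"rotation":[0,0,0]},{"hand":0.5,"linear":[-0.5,0,0],"rotation":[0,0,0]},{"hand":0.5,"linear":[-0.574,0,0.07],"rotation":[0,0,0]},{"hand":0.5,"linear":[-0.574,0,0.07],"rotation":[0,0,0]}]'
python3 - <<'E'
from h import *
im,c,st=snap("wrist"); cv2.imwrite("pics/w1.png",im[:,:,::-1]); print(st["tcp_pos"],c[3])
E
```

```text
time: 2.55
tcp_pos: [0.5698, 0.0594, 0.1963]
orientation: [-0.003, 0.004, 1.0, -0.0]
ft_force: [-1.1, 0.0, -0.8]
width: 0.0467
[0.56982395 0.05939561 0.1963034 ] [0.4960453  0.06019092 0.34286676]
```

View pics/w1.png

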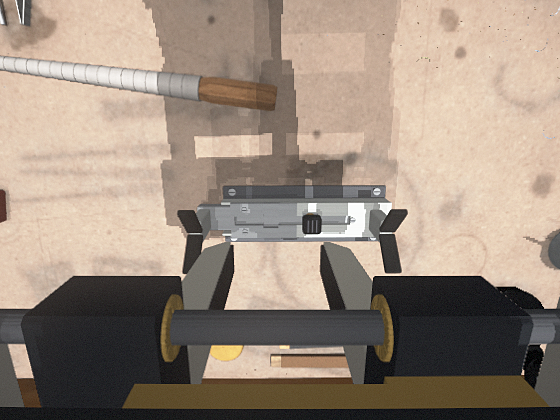

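Run:
```python
from h import *
im,c,st=snap("wrist"); crop(im,170,170,420,280,3.2,"w1z.png")
g=lambda L:[[170+a/3.2,170+b/3.2] for a,b in L]
```

```text
(no output)
```

View pics/w1z.png

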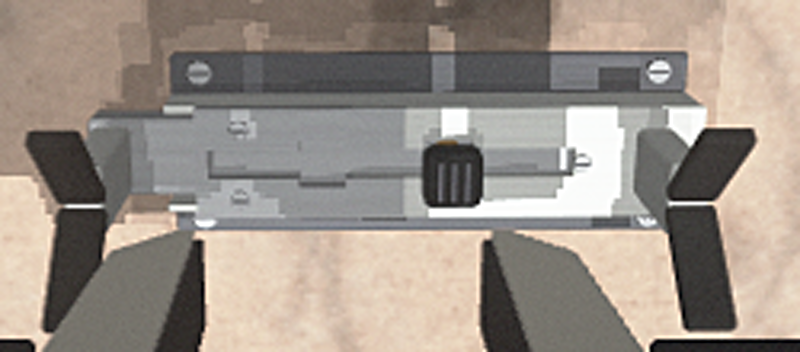

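Run:
```python
from h import *
im,c,st=snap("wrist")
g=lambda L:[[170+a/3.2,170+b/3.2] for a,b in L]
np.set_printoptions(precision=4,suppress=True)
print("hole far edge corners",plane(c,g([(298,183),(347,183)]),.025))
print("hole top notch",plane(c,g([(300,143)]),.025))
print("slot ends",plane(c,g([(209,178),(572,174)]),.0245))
print("cap corners(top)",plane(c,g([(423,160),(482,160),(423,207),(482,207)]),.043), plane(c,g([(453,177)]),.043))
f=plane(c,g([(170,52),(687,52)]),.004);print("foot near",f)
f=plane(c,g([(199,73),(658,72)]),.004);print("foot screws",f)
print("cradle apex", plane(c,g([(80,205),(692,204)]),.062))
print("mandrel",plane(c,[[198,89],[276,96],[4,63]],.012))
```

```text
hole far edge corners [[0.6057 0.0455 0.025 ]
 [0.6059 0.0611 0.025 ]]
hole top notch [[0.5924 0.0464 0.025 ]]
slot ends [[0.604  0.0172 0.0245]
 [0.6037 0.1327 0.0245]]
cap corners(top) [[0.5926 0.0838 0.043 ]
 [0.5927 0.1014 0.043 ]
 [0.6075 0.0839 0.043 ]
 [0.6077 0.1018 0.043 ]] [[0.598  0.0928 0.043 ]]
foot near [[0.5673 0.0035 0.004 ]
 [0.5689 0.173  0.004 ]]
foot screws [[0.5745 0.0127 0.004 ]
 [0.5755 0.1639 0.004 ]]
cradle apex [[ 0.5989 -0.0148  0.062 ]
 [ 0.6002  0.1588  0.062 ]]
mandrel [[ 0.4711 -0.0141  0.012 ]
 [ 0.4782  0.0598  0.012 ]
 [ 0.4452 -0.1954  0.012 ]]
```

```bash
python3 -m jog '[{"hand":0.38,"linear":[-0.0574,0.0662,0.0],"rotation":[0,0,0]},{"hand":0.38,"linear":[-0.0574,0.0662,0.1],"rotation":[0,0,0]},{"hand":0.38,"linear":[-0.0574,0.0662,0.2],"rotation":[0,0,0]},{"hand":0.38,"linear":[-0.0574,0.0662,0.23],"rotation":[0,0,0]},{"hand":0.38,"linear":[-0.0574,0.0662,0.23],"rotation":[0,0,0]}]'
python3 - <<'E'
from h import *
im,c,st=snap("wrist"); cv2.imwrite("pics/w2.png",im[:,:,::-1]); print(st["tcp_pos"],st["orientation"],st["width"],st["ft_force"])
E
```

```text
time: 3.2
tcp_pos: [0.5959, 0.0924, 0.0877]
orientation: [-0.001, 0.004, 1.0, -0.0]
ft_force: [0.1, -0.1, 1.8]
width: 0.0354
[0.59590708 0.09236739 0.08768832] [-8.08932995e-04  4.09291481e-03  9.99991296e-01 -4.85274890e-05] 0.03543691723836778 [ 0.12439069 -0.12489135  1.81390127]
```

View pics/w2.png

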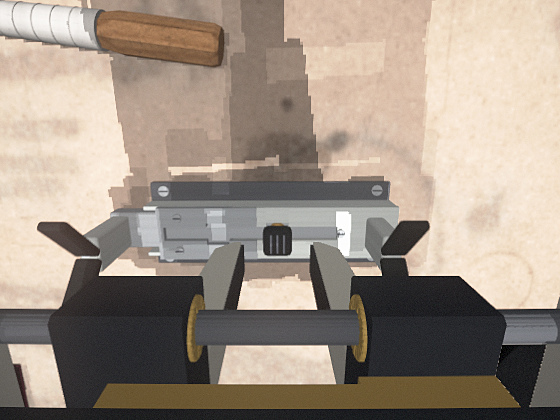

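Run:
```python
from h import *
im,c,st=snap("wrist"); crop(im,150,195,350,265,4,"w2z.png"); print(st["tcp_pos"])
```

```text
[0.5971533  0.092366   0.08953135]
```

View pics/w2z.png

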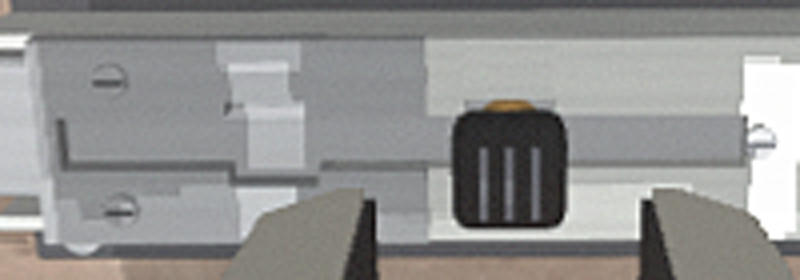

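Run:
```python
from h import *
np.set_printoptions(precision=4,suppress=True)
im,c,st=snap("wrist"); print(st["tcp_pos"])
g=lambda L:[[150+a/4,195+b/4] for a,b in L]
print("hole2 far",plane(c,g([(235,177),(321,177)]),.025))
print("hole2 near",plane(c,g([(228,108),]),.025))
print("hole1 near",plane(c,g([(465,101),(555,101)]),.024))
print("catch",plane(c,g([(484,108),(533,108)]),.0235))
print("cap",plane(c,g([(452,170),(568,170)]),.043),plane(c,g([(510,112),(510,228)]),.043))
print("slot left end",plane(c,g([(62,140)]),.025))
```

```text
[0.5978 0.0924 0.0904]
hole2 far [[0.6058 0.0464 0.025 ]
 [0.6059 0.061  0.025 ]]
hole2 near [[0.5935 0.0461 0.025 ]]
hole1 near [[0.593  0.0855 0.024 ]
 [0.5931 0.1005 0.024 ]]
catch [[0.5944 0.0887 0.0235]
 [0.5945 0.0969 0.0235]]
cap [[0.5979 0.084  0.043 ]
 [0.598  0.1019 0.043 ]] [[0.5885 0.093  0.043 ]
 [0.6076 0.0928 0.043 ]]
slot left end [[0.5989 0.0178 0.025 ]]
```

```bash
python3 -m jog '[{"hand":0.38,"linear":[-0.0012,0.001,0.04],"rotation":[0,0,0]},{"hand":0.38,"linear":[-0.0012,0.001,0.072],"rotation":[0,0,0]},{"hand":0.38,"linear":[-0.0012,0.001,0.072],"rotation":[0,0,0]},{"hand":0.38,"linear":[-0.0012,0.001,0.072],"rotation":[0,0,0]}]'
python3 - <<'E'
from h import *
for i in range(3):
    st=status.read_state(); eyes.grab_frame("top"); print(st["tcp_pos"],st["ft_force"])
E
```

```text
time: 3.75
tcp_pos: [0.5975, 0.0928, 0.0524]
orientation: [0.0, 0.004, 1.0, 0.0]
ft_force: [0.1, -0.5, 0.0]
width: 0.0351
[0.59752855 0.09283907 0.0523583 ] [ 0.14192245 -0.47378928  0.03685395]
[0.59772541 0.09284564 0.05259348] [ 0.56105749 -0.3718154   0.35975621]
[0.59776356 0.09286311 0.05264891] [-0.08697665  0.38549494  0.13935701]
```

```bash
python3 -m jog '[{"hand":0.25,"linear":[0,0,0],"rotation":[0,0,0]},{"hand":0.15,"linear":[0,0,0],"rotation":[0,0,0]},{"hand":0.15,"linear":[0,0,0],"rotation":[0,0,0]},{"hand":0.1,"linear":[0,0,0],"rotation":[0,0,0]},{"hand":0.1,"linear":[0,0,0],"rotation":[0,0,0]}]' 20
python3 -m jog '[{"hand":0.1,"linear":[0,0,0.003],"rotation":[0,0,0]},{"hand":0.1,"linear":[0,0,0.006],"rotation":[0,0,0]},{"hand":0.1,"linear":[0,0,0.0095],"rotation":[0,0,0]},{"hand":0.1,"linear":[0,0,0.0095],"rotation":[0,0,0]}]'
python3 - <<'E'
from h import *
st=status.read_state(); print(st["tcp_pos"],st["ft_force"],st["width"])
im,c,st=snap("wrist"); crop(im,150,195,350,265,4,"w3z.png")
E
```

```text
time: 4.4
tcp_pos: [0.5974, 0.0929, 0.0519]
orientation: [0.0, 0.004, 1.0, 0.0]
ft_force: [-1.1, 0.3, 2.9]
width: 0.0175
time: 4.8
tcp_pos: [0.5974, 0.0929, 0.0468]
orientation: [0.0, 0.004, 1.0, 0.0]
ft_force: [-1.4, -0.1, 5.9]
width: 0.0177
[0.59735614 0.09285056 0.04683661] [-1.42413239 -0.09315902  5.86840683] 0.017669542505486375
```

View pics/w3z.png

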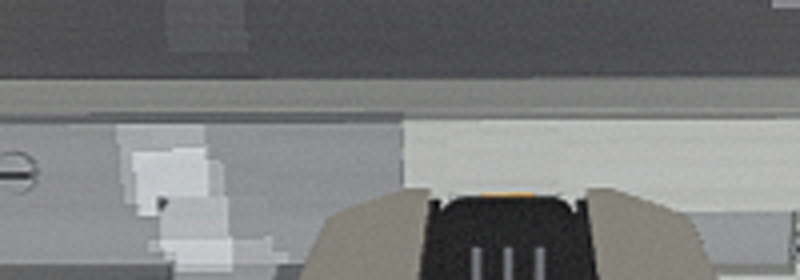

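```bash
python3 -m jog '[{"hand":0.1,"linear":[0,-0.002,0],"rotation":[0,0,0]},{"hand":0.1,"linear":[0,-0.004,0],"rotation":[0,0,0]}]'; python3 -m jog '[{"hand":0.1,"linear":[0,-0.002,0],"rotation":[0,0,0]},{"hand":0.1,"linear":[0,-0.004,0],"rotation":[0,0,0]}]'
```

```text
time: 5.05
tcp_pos: [0.5974, 0.091, 0.047]
orientation: [0.0, 0.004, 1.0, 0.0]
ft_force: [-0.9, 0.3, 6.6]
width: 0.0179
time: 5.25
tcp_pos: [0.5973, 0.089, 0.047]
orientation: [0.0, 0.004, 1.0, 0.0]
ft_force: [-0.3, 0.3, 5.4]
width: 0.018
```

```bash
python3 -m jog '[{"hand":0.1,"linear":[0,-0.006,0],"rotation":[0,0,0]},{"hand":0.1,"linear":[0,-0.012,0],"rotation":[0,0,0]},{"hand":0.1,"linear":[0,-0.018,0],"rotation":[0,0,0]},{"hand":0.1,"linear":[0,-0.024,0],"rotation":[0,0,0]},{"hand":0.1,"linear":[0,-0.03,0],"rotation":[0,0,0]}]'; python3 -m jog '[{"hand":0.1,"linear":[0,-0.006,0],"rotation":[0,0,0]},{"hand":0.1,"linear":[0,-0.012,0],"rotation":[0,0,0]},{"hand":0.1,"linear":[0,-0.018,0],"rotation":[0,0,0]},{"hand":0.1,"linear":[0,-0.024,0],"rotation":[0,0,0]},{"hand":0.1,"linear":[0,-0.03,0],"rotation":[0,0,0]},{"hand":0.1,"linear":[0,-0.03,0],"rotation":[0,0,0]}]'
python3 - <<'E'
from h import *
st=status.read_state(); print(st["tcp_pos"],st["ft_force"],st["width"])
im,c,st=snap("wrist"); crop(im,100,140,420,300,2.5,"w4z.png")
E
```

```text
time: 5.75
tcp_pos: [0.5973, 0.0739, 0.047]
orientation: [0.0, 0.004, 1.0, 0.0]
ft_force: [-1.2, 1.4, 6.1]
width: 0.0177
time: 6.35
tcp_pos: [0.5972, 0.0586, 0.047]
orientation: [0.0, 0.004, 1.0, -0.0]
ft_force: [-0.3, -0.1, 4.5]
width: 0.0177
[0.59719617 0.05857299 0.04703286] [-0.28382177 -0.13332736  4.53379198] 0.017705750657396765
```

View pics/w4z.png

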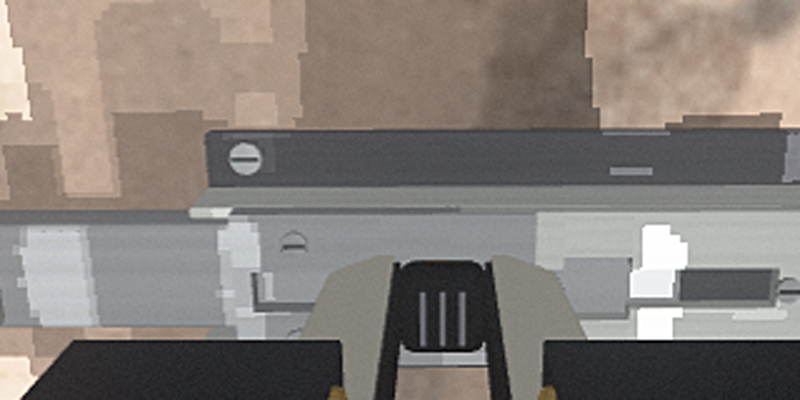

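```bash
python3 -m jog '[{"hand":0.235,"linear":[0,0,0],"rotation":[0,0,0]},{"hand":0.235,"linear":[0,0,0],"rotation":[0,0,0]},{"hand":0.235,"linear":[0,0,0],"rotation":[0,0,0]},{"hand":0.235,"linear":[0,0,0],"rotation":[0,0,0]}]'
python3 - <<'E'
from h import *
st=status.read_state(); print(st["tcp_pos"],st["ft_force"],st["width"])
im,c,st=snap("wrist"); crop(im,220,220,320,300,8,"w5z.png")
E
```

```text
time: 6.8
tcp_pos: [0.5968, 0.0589, 0.0467]
orientation: [-0.0, 0.004, 1.0, -0.0]
ft_force: [-0.0, 0.2, -0.1]
width: 0.0217
[0.596837   0.05885396 0.04666744] [-0.04500037  0.22657878 -0.09104711] 0.02170932922967614
```

View pics/w5z.png

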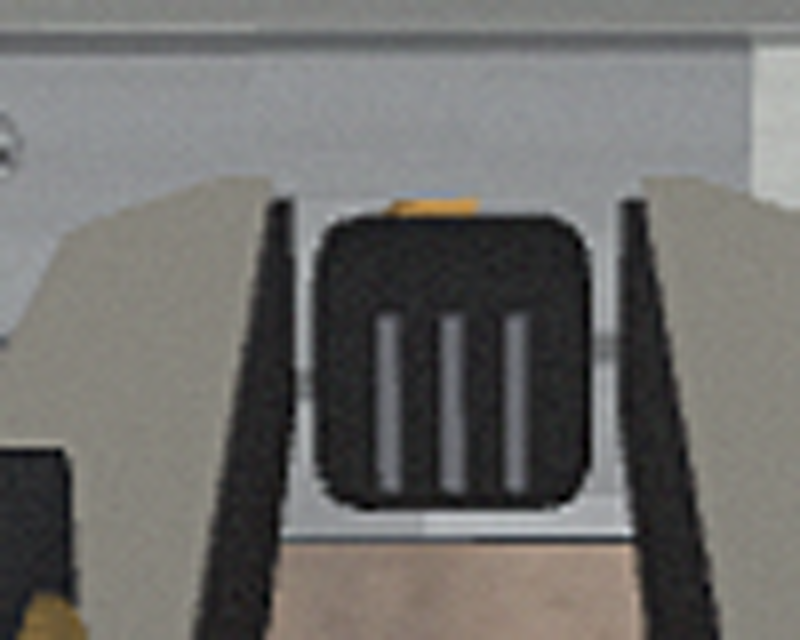

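```bash
python3 -m jog '[{"hand":0.235,"linear":[0,-0.003,0],"rotation":[0,0,0]},{"hand":0.235,"linear":[0,-0.006,0],"rotation":[0,0,0]},{"hand":0.235,"linear":[0,-0.009,0],"rotation":[0,0,0]},{"hand":0.235,"linear":[0,-0.009,0],"rotation":[0,0,0]}]'
python3 - <<'E'
from h import *
st=status.read_state(); print(st["tcp_pos"],st["ft_force"],st["width"])
im,c,st=snap("wrist"); crop(im,220,220,320,300,8,"w6z.png")
E
```

```text
time: 7.25
tcp_pos: [0.5969, 0.0542, 0.047]
orientation: [0.0, 0.004, 1.0, -0.0]
ft_force: [0.5, 0.7, 0.8]
width: 0.0218
[0.59693373 0.05421202 0.04695863] [0.53647584 0.69752243 0.81538905] 0.021792879821343078
```

View pics/w6z.png

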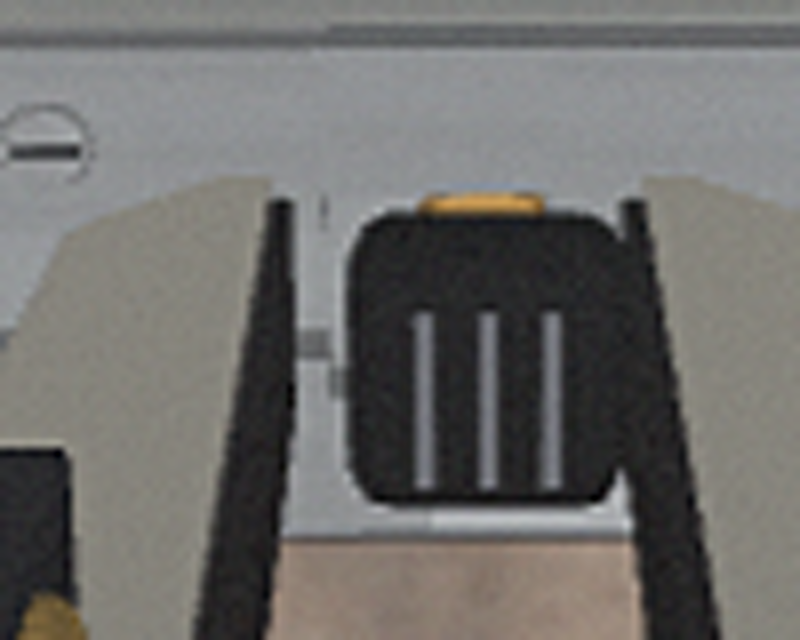

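```bash
python3 -m jog '[{"hand":0.235,"linear":[0,-0.001,0],"rotation":[0,0,0]},{"hand":0.235,"linear":[0,-0.002,0],"rotation":[0,0,0]},{"hand":0.235,"linear":[0,-0.002,0],"rotation":[0,0,0]}]'
python3 - <<'E'
from h import *
st=status.read_state(); print(st["tcp_pos"],st["ft_force"],st["width"])
im,c,st=snap("wrist"); crop(im,220,220,320,300,8,"w7z.png")
E
```

```text
time: 7.6
tcp_pos: [0.597, 0.0533, 0.047]
orientation: [0.0, 0.004, 1.0, -0.0]
ft_force: [0.1, 1.3, 1.4]
width: 0.0219
[0.59697095 0.05332473 0.04696189] [0.14972283 1.28347679 1.36005098] 0.021914432846878027
```

View pics/w7z.png

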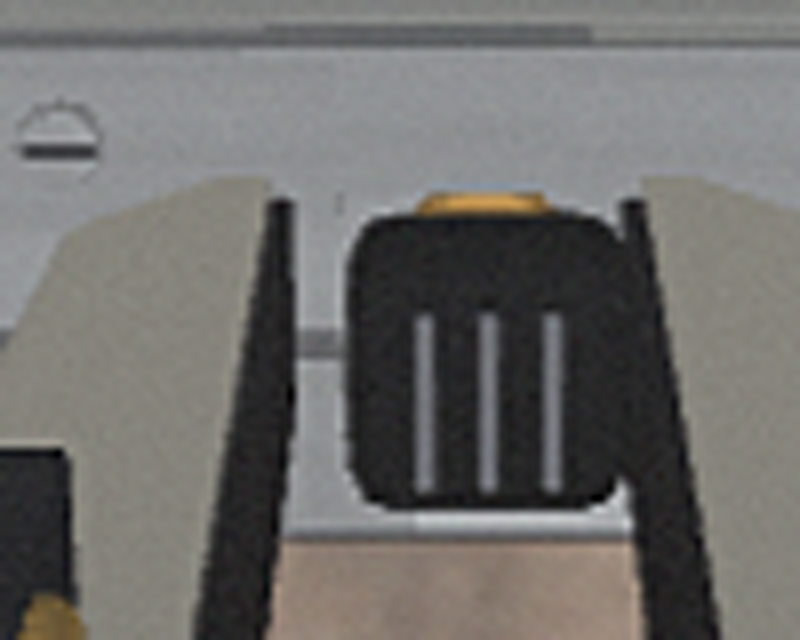

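```bash
python3 -m jog '[{"hand":0.235,"linear":[0,-0.001,0],"rotation":[0,0,0]},{"hand":0.235,"linear":[0,-0.0015,0],"rotation":[0,0,0]},{"hand":0.235,"linear":[0,-0.0015,0],"rotation":[0,0,0]}]'
python3 - <<'E'
from h import *
st=status.read_state(); print(st["tcp_pos"],st["ft_force"],st["width"])
im,c,st=snap("wrist"); crop(im,220,220,320,300,8,"w8z.png")
E
```

```text
time: 7.95
tcp_pos: [0.5968, 0.0524, 0.0468]
orientation: [-0.0, 0.004, 1.0, -0.0]
ft_force: [-0.1, 0.9, 0.1]
width: 0.0216
[0.59682363 0.05241996 0.04679521] [-0.10658986  0.90779566  0.06474447] 0.02164351701488948
```

View pics/w8z.png

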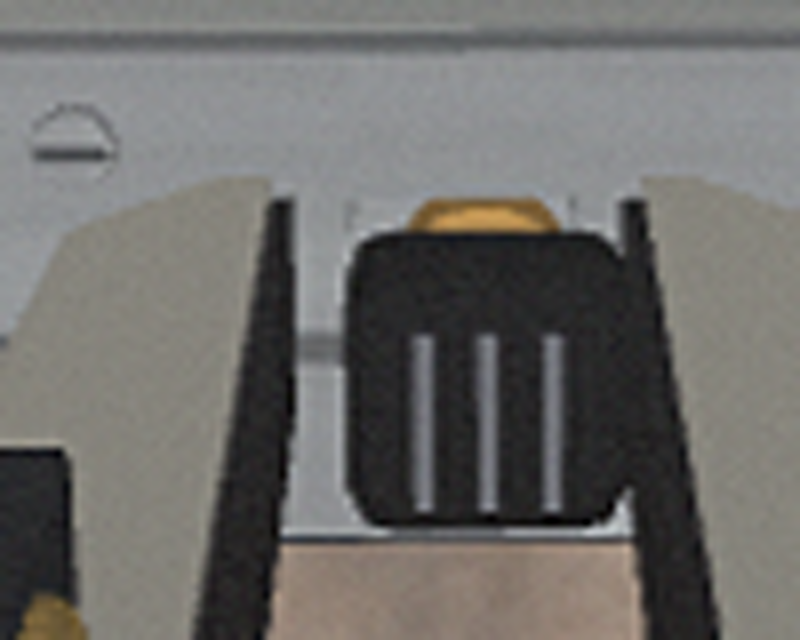

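```bash
python3 -m jog '[{"hand":0.33,"linear":[0,0.002,0],"rotation":[0,0,0]},{"hand":0.36,"linear":[0,0.004,0],"rotation":[0,0,0]},{"hand":0.36,"linear":[0,0.004,-0.01],"rotation":[0,0,0]},{"hand":0.36,"linear":[0,0.004,-0.06],"rotation":[0,0,0]},{"hand":0.36,"linear":[0,0.004,-0.09],"rotation":[0,0,0]},{"hand":0.36,"linear":[0,0.004,-0.09],"rotation":[0,0,0]}]'
python3 - <<'E'
from h import *
st=status.read_state(); print(st["tcp_pos"],st["ft_force"],st["width"])
im,c,st=snap("wrist"); cv2.imwrite("pics/w9.png",im[:,:,::-1]); crop(im,200,190,350,270,5,"w9z.png")
E
```

```text
time: 8.6
tcp_pos: [0.5982, 0.0547, 0.0942]
orientation: [0.002, 0.004, 1.0, 0.0]
ft_force: [0.4, 0.2, -0.1]
width: 0.0337
[0.59820034 0.0546619  0.09424629] [ 0.41635627  0.1858494  -0.09177945] 0.03365002874892971
```

View pics/w9z.png

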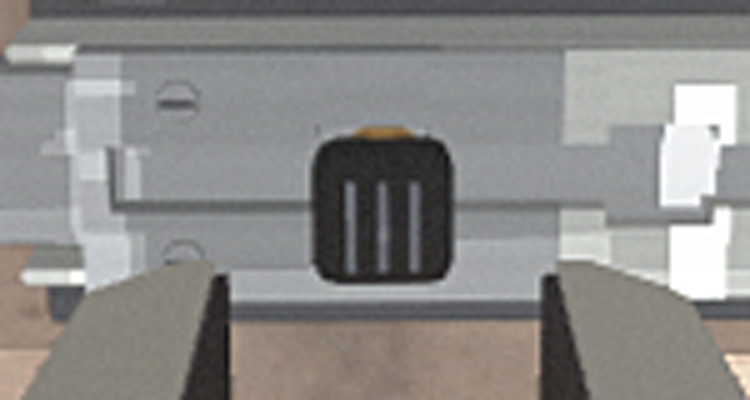

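View pics/w9.png

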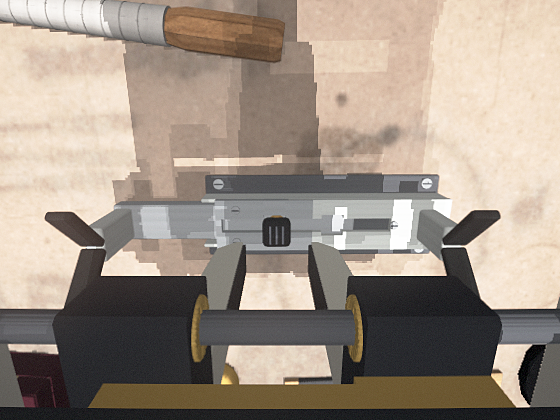

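```bash
python3 -m jog '[{"hand":0.5,"linear":[0,0,-0.1],"rotation":[0,0,0.15]},{"hand":0.5,"linear":[0.05,-0.04,-0.2],"rotation":[0,0,0.3]},{"hand":0.5,"linear":[0.11,-0.09,-0.21],"rotation":[0,0,0.45]},{"hand":0.5,"linear":[0.17,-0.13,-0.21],"rotation":[0,0,0.6]},{"hand":0.5,"linear":[0.23,-0.17,-0.21],"rotation":[0,0,0.75]},{"hand":0.5,"linear":[0.267,-0.206,-0.21],"rotation":[0,0,0.9]},{"hand":0.5,"linear":[0.267,-0.206,-0.21],"rotation":[0,0,1.0]}]'
python3 -m jog '[{"hand":0.5,"linear":[0,0,0],"rotation":[0,0,0.18]},{"hand":0.5,"linear":[0,0,0],"rotation":[0,0,0.36]},{"hand":0.5,"linear":[0,0,0],"rotation":[0,0,0.54]},{"hand":0.5,"linear":[0,0,0],"rotation":[0,0,0.72]},{"hand":0.5,"linear":[0,0,0],"rotation":[0,0,0.9]},{"hand":0.5,"linear":[0,0,0],"rotation":[0,0,1]}]'
python3 -m jog '[{"hand":0.5,"linear":[0,0,0],"rotation":[0,0,0.153]},{"hand":0.5,"linear":[0,0,0],"rotation":[0,0,0.153]}]'
python3 - <<'E'
from h import *
im,c,st=snap("wrist"); cv2.imwrite("pics/w10.png",im[:,:,::-1]); print(st["tcp_pos"],st["orientation"],st["q"],st["width"])
E
```

```text
time: 9.35
tcp_pos: [0.4603, -0.0486, 0.1962]
orientation: [-0.001, 0.389, 0.921, -0.0]
ft_force: [0.4, 0.3, 0.7]
width: 0.0465
time: 9.95
tcp_pos: [0.4622, -0.0473, 0.196]
orientation: [-0.001, 0.712, 0.702, -0.0]
ft_force: [-0.5, -0.1, 1.0]
width: 0.0464
time: 10.15
tcp_pos: [0.4622, -0.0472, 0.1961]
orientation: [-0.0, 0.752, 0.66, -0.0]
ft_force: [0.7, -1.1, 0.9]
width: 0.0464
[ 0.4622466  -0.04724351  0.19610851] [-4.75847022e-04  7.51595841e-01  6.59623631e-01 -3.61172483e-04] [-2.02092043e-01  2.49912133e-01  1.90737788e+00 -1.22719074e-06
  9.85497418e-01 -7.19311322e-02] 0.046426656908243595
```

View pics/w10.png

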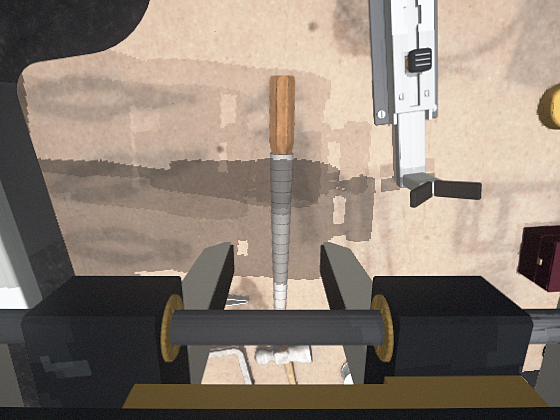

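Run:
```python
from h import *
np.set_printoptions(precision=4,suppress=True)
im,c,st=snap("wrist"); print(st["tcp_pos"])
P=plane(c,[[282.3,76],[282,155],[280.8,240],[280,282]],.012); print(P)
for a,b in [(0,1),(0,2),(0,3)]: print(np.degrees(np.arctan2(*(P[a]-P[b])[[1,0]])),np.linalg.norm(P[a]-P[b]))
print("tool x ang",2*np.degrees(np.arctan2(.6596,.7516)))
print("cradle apex",plane(c,[[433,184],[432,178]],.062),"cap",plane(c,[[421,58]],.043))
# wood mask
hsv=cv2.cvtColor(im,cv2.COLOR_RGB2HSV)
m=((hsv[...,0]<18)&(hsv[...,1]>110)).astype(np.uint8); m[:60]=0;m[165:]=0;m[:,:250]=0;m[:,310:]=0
ys,xs=np.nonzero(m); print(xs.min(),xs.max(),ys.min(),ys.max(),xs.mean())
for v in range(170,285,20):
    print(v,im[v,262:302:2].mean(1).astype(int))
```

```text
[ 0.4623 -0.0473  0.1962]
[[ 0.4819  0.0591  0.012 ]
 [ 0.4727 -0.0132  0.012 ]
 [ 0.4605 -0.1018  0.012 ]
 [ 0.4535 -0.1506  0.012 ]]
82.73141084289807 0.07291140404936856
82.40803530869138 0.16229220491303017
82.28608133720745 0.2115797291698707
tool x ang 82.54001844407017
cradle apex [[ 0.5981 -0.0478  0.062 ]
 [ 0.5972 -0.0425  0.062 ]] cap [[0.597  0.0558 0.043 ]]
270 294 76 153 282.4598108747045
170 [108 114 108 113  95 114 106 100 108 114 102  99 111 104 118  88  99  99
  97  93]
190 [110 110 109 110  94 104 117 125 129 134 128 128 125 119 107  96  97  93
  92 101]
210 [146 145 144 149 132 106 128 134 143 150 148 146 140 129 103 147 143 131
 124 126]
230 [149 141 144 151 143 118 146 166 173 182 182 172 157 127 144 144 142 142
 136 130]
250 [148 144 142 148 164 115 140 158 169 172 168 161 145 108 143 146 148 150
 149 152]
270 [147 145 141 139 148  99 139 157 169 181 172 158 129 149 150 150 144 154
 150 150]
```

```bash
python3 -m jog '[{"hand":0.5,"linear":[-0.0016,0.0096,0.1],"rotation":[0,0,0]},{"hand":0.5,"linear":[-0.0016,0.0096,0.18],"rotation":[0,0,0]},{"hand":0.5,"linear":[-0.0016,0.0096,0.25],"rotation":[0,0,0]},{"hand":0.5,"linear":[-0.0016,0.0096,0.29],"rotation":[0,0,0]},{"hand":0.5,"linear":[-0.0016,0.0096,0.29],"rotation":[0,0,0]}]' 30
python3 - <<'E'
from h import *
im,c,st=snap("wrist"); cv2.imwrite("pics/w11.png",im[:,:,::-1]); print(st["tcp_pos"],st["orientation"],st["ft_force"])
im,c,st=snap("top"); crop(im,180,170,380,310,4,"t11.png")
E
```

```text
time: 10.75
tcp_pos: [0.4656, -0.0484, 0.0496]
orientation: [-0.002, 0.75, 0.661, -0.002]
ft_force: [-0.3, 0.0, 0.9]
width: 0.0463
[ 0.46560968 -0.04840751  0.04955411] [-0.00196776  0.75013794  0.66127675 -0.00150232] [-0.33979285  0.01031165  0.90009728]
```

View pics/w11.png

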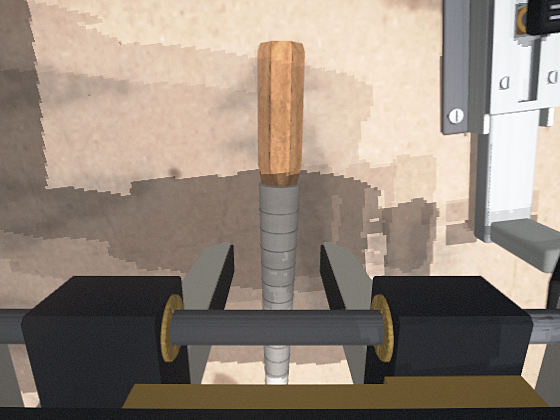

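View pics/t11.png

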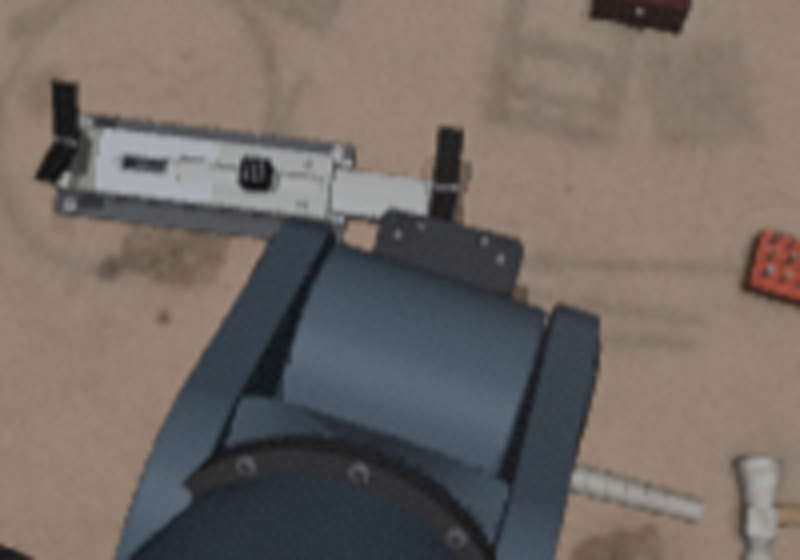

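```bash
python3 -m jog '[{"hand":0.5,"linear":[0,0.002,0.03],"rotation":[0,0,0]},{"hand":0.5,"linear":[0,0.002,0.052],"rotation":[0,0,0]},{"hand":0.5,"linear":[0,0.002,0.052],"rotation":[0,0,0]},{"hand":0.5,"linear":[0,0.002,0.052],"rotation":[0,0,0]}]'
```

```text
time: 11.25
tcp_pos: [0.4684, -0.0489, 0.0264]
orientation: [0.0, 0.751, 0.66, 0.0]
ft_force: [-0.1, 0.6, 0.8]
width: 0.0461
```

```bash
python3 -m jog '[{"hand":0.5,"linear":[0,0,0.004],"rotation":[0,0,0]},{"hand":0.35,"linear":[0,0,0.004],"rotation":[0,0,0]},{"hand":0.2,"linear":[0,0,0.004],"rotation":[0,0,0]},{"hand":0.1,"linear":[0,0,0.004],"rotation":[0,0,0]},{"hand":0.1,"linear":[0,0,0.004],"rotation":[0,0,0]},{"hand":0.1,"linear":[0,0,0.004],"rotation":[0,0,0]}]' 35
python3 -m jog '[{"hand":0.1,"linear":[0,0,-0.01],"rotation":[0,0,0]},{"hand":0.1,"linear":[0,0,-0.05],"rotation":[0,0,0]},{"hand":0.1,"linear":[0,0,-0.05],"rotation":[0,0,0]},{"hand":0.1,"linear":[0,0,-0.05],"rotation":[0,0,0]}]'
python3 - <<'E'
from h import *
im,c,st=snap("wrist"); cv2.imwrite("pics/w12.png",im[:,:,::-1]); print(st["tcp_pos"],st["orientation"],st["ft_force"],st["torque"],st["width"])
im,c,st=snap("side"); crop(im,160,150,360,300,4,"s12.png")
E
```

```text
time: 11.85
tcp_pos: [0.468, -0.0488, 0.0239]
orientation: [-0.0, 0.751, 0.66, -0.0]
ft_force: [-2.7, 0.5, 1.8]
width: 0.0203
time: 12.25
tcp_pos: [0.4683, -0.0489, 0.0488]
orientation: [0.0, 0.751, 0.66, 0.0]
ft_force: [-0.5, 0.4, -4.0]
width: 0.0202
[ 0.4683396  -0.04886593  0.04883041] [3.18736925e-04 7.50975876e-01 6.60329526e-01 2.22470858e-04] [-0.49108979  0.43833642 -4.01629082] [-0.08230502  0.07940483 -0.01266049] 0.020220748301831796
```

View pics/w12.png

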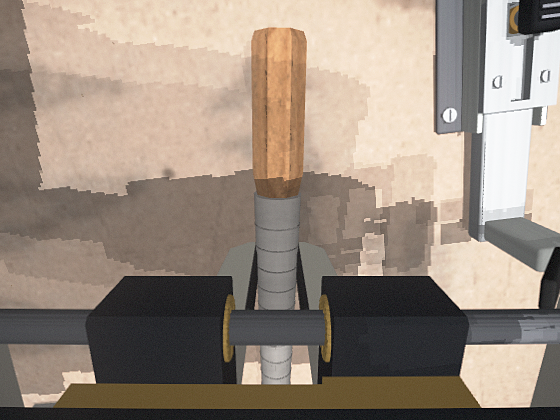

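View pics/s12.png

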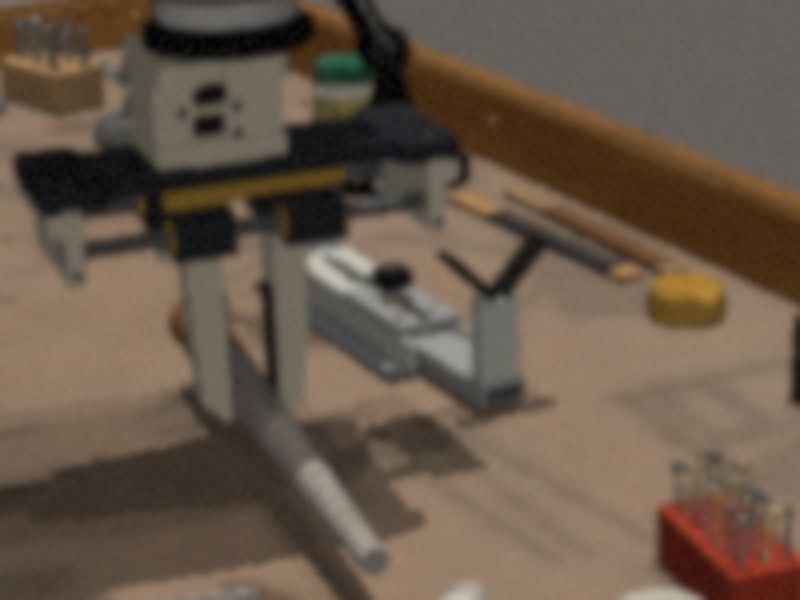

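Run:
```python
from h import *
np.set_printoptions(precision=4,suppress=True)
im,c,st=snap("wrist"); t=np.array(st["tcp_pos"]);print(t)
P=plane(c,[[279,28],[277.5,196],[277,270]],t[2]-.0135); print(P)
q=st["orientation"];M=R.from_quat([q[1],q[2],q[3],q[0]]).as_matrix()
print("tool coords",(P-t)@M)
```

```text
[ 0.4679 -0.0488  0.0483]
[[ 0.484   0.061   0.0348]
 [ 0.4738 -0.0131  0.0348]
 [ 0.4684 -0.0527  0.0348]]
tool coords [[ 0.1109  0.002   0.0135]
 [ 0.0361  0.0013  0.0135]
 [-0.0038  0.001   0.0135]]
```

```bash
python3 -m jog '[{"hand":0.1,"linear":[0,0,-0.07],"rotation":[0,0,0]},{"hand":0.1,"linear":[0,0,-0.14],"rotation":[0,0,0]},{"hand":0.1,"linear":[0,0,-0.2],"rotation":[0,0,0]},{"hand":0.1,"linear":[0.06,0.05,-0.2],"rotation":[0,0,-0.04]},{"hand":0.1,"linear":[0.12,0.095,-0.2],"rotation":[0,0,-0.08]},{"hand":0.1,"linear":[0.18,0.14,-0.2],"rotation":[0,0,-0.12]},{"hand":0.1,"linear":[0.24,0.185,-0.2],"rotation":[0,0,-0.16]},{"hand":0.1,"linear":[0.293,0.225,-0.2],"rotation":[0,0,-0.16]}]'
python3 -m jog '[{"hand":0.1,"linear":[0,0,0],"rotation":[0,0,0]},{"hand":0.1,"linear":[0,0,0],"rotation":[0,0,0]}]'
python3 - <<'E'
from h import *
im,c,st=snap("wrist"); cv2.imwrite("pics/w13.png",im[:,:,::-1]); print(st["tcp_pos"],st["orientation"],st["ft_force"],st["torque"],st["width"])
im,c,st=snap("side"); crop(im,160,100,360,250,4,"s13.png")
im,c,st=snap("top"); crop(im,170,170,330,290,4,"t13.png")
E
```

```text
time: 13.2
tcp_pos: [0.5992, 0.0835, 0.1479]
orientation: [-0.0, 0.708, 0.707, -0.0]
ft_force: [1.3, -0.5, -3.0]
width: 0.0201
time: 13.4
tcp_pos: [0.598, 0.0824, 0.1476]
orientation: [-0.001, 0.708, 0.706, -0.001]
ft_force: [-0.8, -0.5, -3.0]
width: 0.02
[0.5980373  0.08237766 0.14759893] [-6.44957498e-04  7.07716512e-01  7.06495739e-01 -8.32621437e-04] [-0.77086754 -0.46773222 -3.01116319] [-0.05159955  0.08022815  0.00793749] 0.019994085421976775
```

View pics/w13.png

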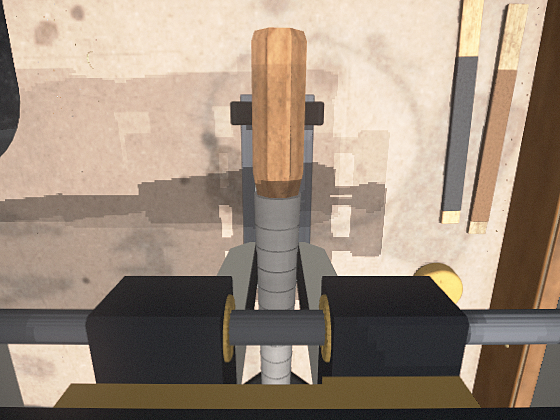

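View pics/s13.png

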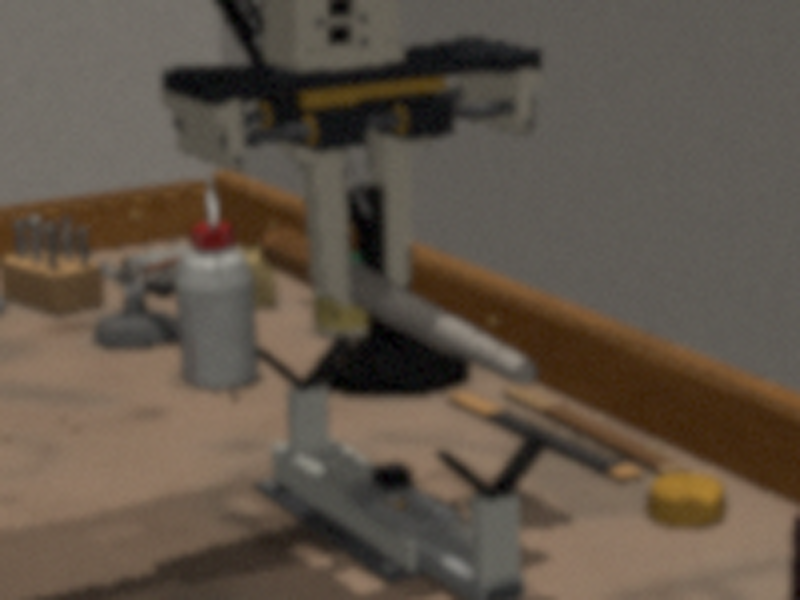

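View pics/t13.png

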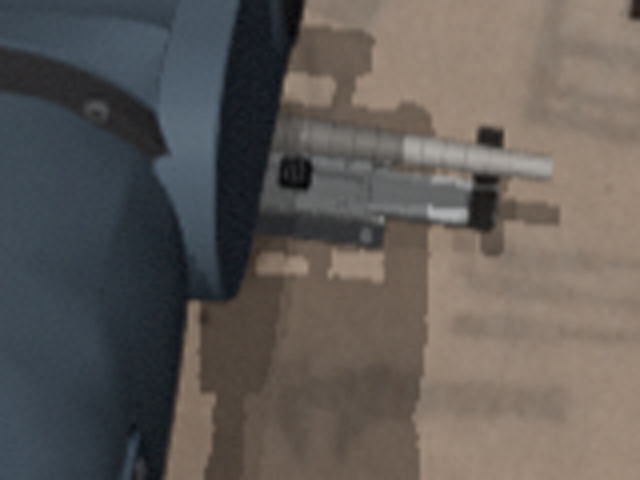

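Run:
```python
from h import *
np.set_printoptions(precision=4,suppress=True)
im,c,st=snap("top")
g=lambda L:[[170+a/4,170+b/4] for a,b in L]
print("tip",plane(c,g([(551,166)]),.129),"axis mid",plane(c,g([(400,150)]),.131))
print("mov cradle ends",plane(c,g([(490,128),(490,255)]),.087))
im,c,st=snap("wrist")
print("fixed ends",plane(c,[[231,113],[324,113]],.087),"grip",plane(c,[[279,28],[277.5,196]],.1341))
```

```text
tip [[ 0.5974 -0.0852  0.129 ]] axis mid [[ 0.5963 -0.0086  0.131 ]]
mov cradle ends [[ 0.624  -0.0521  0.087 ]
 [ 0.5557 -0.0597  0.087 ]]
fixed ends [[0.5719 0.1567 0.087 ]
 [0.6276 0.1564 0.087 ]] grip [[0.6005 0.1924 0.1341]
 [0.5995 0.1171 0.1341]]
```

```bash
python3 -m jog '[{"hand":0.1,"linear":[0,0,0.04],"rotation":[0,0,0]},{"hand":0.1,"linear":[0,0,0.08],"rotation":[0,0,0]},{"hand":0.1,"linear":[0,0,0.1],"rotation":[0,0,0]},{"hand":0.1,"linear":[0,0,0.1],"rotation":[0,0,0]},{"hand":0.1,"linear":[0,0,0.1],"rotation":[0,0,0]}]'
python3 - <<'E'
from h import *
im,c,st=snap("wrist"); cv2.imwrite("pics/w14.png",im[:,:,::-1]); print(st["tcp_pos"],st["orientation"],st["ft_force"],st["torque"],st["width"])
im,c,st=snap("side"); crop(im,190,150,320,260,6,"s14.png")
E
```

```text
time: 14.15
tcp_pos: [0.5988, 0.0819, 0.0995]
orientation: [0.0, 0.708, 0.706, 0.0]
ft_force: [0.0, -0.3, -4.6]
width: 0.0201
[0.59884216 0.08190767 0.09952687] [2.11176886e-04 7.08137072e-01 7.06074919e-01 2.26037368e-04] [ 0.03091018 -0.28681947 -4.58488798] [-0.06570702  0.06512681  0.04676569] 0.020085877900343985
```

View pics/s14.png

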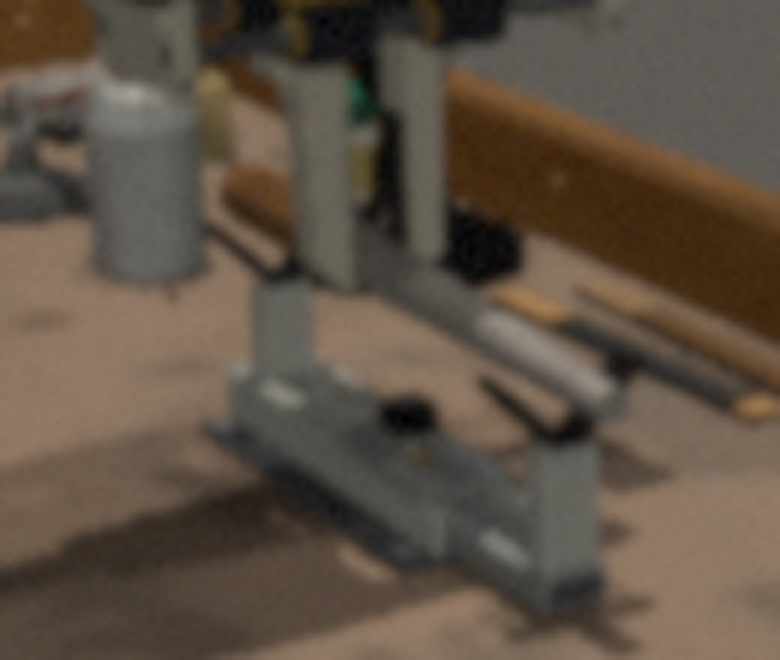

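View pics/w14.png

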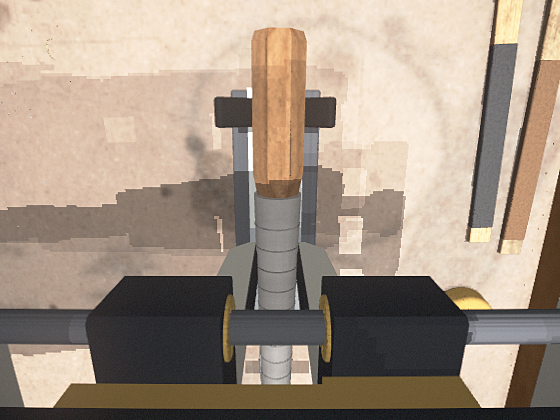

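```bash
python3 -m jog '[{"hand":0.1,"linear":[0,0,0.005],"rotation":[0,0,0]},{"hand":0.1,"linear":[0,0,0.01],"rotation":[0,0,0]},{"hand":0.1,"linear":[0,0,0.014],"rotation":[0,0,0]},{"hand":0.1,"linear":[0,0,0.014],"rotation":[0,0,0]}]'
python3 -m jog '[{"hand":0.1,"linear":[0,0,0.002],"rotation":[0,0,0]},{"hand":0.1,"linear":[0,0,0.004],"rotation":[0,0,0]},{"hand":0.1,"linear":[0,0,0.004],"rotation":[0,0,0]}]'
```

```text
time: 14.65
tcp_pos: [0.5984, 0.0821, 0.0916]
orientation: [-0.0, 0.708, 0.706, -0.0]
ft_force: [-0.3, -0.5, -3.3]
width: 0.0199
time: 14.95
tcp_pos: [0.5985, 0.082, 0.0906]
orientation: [0.0, 0.708, 0.706, -0.0]
ft_force: [-3.9, -0.6, 4.5]
width: 0.0197
```

```bash
python3 -m jog '[{"hand":0.23,"linear":[0,0,0],"rotation":[0,0,0]},{"hand":0.24,"linear":[0,0,0],"rotation":[0,0,0]},{"hand":0.25,"linear":[0,0,0],"rotation":[0,0,0]},{"hand":0.3,"linear":[0,0,0],"rotation":[0,0,0]},{"hand":0.4,"linear":[0,0,0],"rotation":[0,0,0]},{"hand":0.5,"linear":[0,0,0],"rotation":[0,0,0]},{"hand":0.5,"linear":[0,0,0],"rotation":[0,0,0]}]'
python3 - <<'E'
from h import *
im,c,st=snap("wrist"); cv2.imwrite("pics/w15.png",im[:,:,::-1]); print(st["tcp_pos"],st["ft_force"],st["width"])
im,c,st=snap("side"); crop(im,190,150,320,260,6,"s15.png")
E
```

```text
time: 15.65
tcp_pos: [0.5986, 0.0821, 0.0899]
orientation: [0.0, 0.708, 0.706, 0.0]
ft_force: [0.2, -0.7, -1.2]
width: 0.0451
[0.59864318 0.08207637 0.08991541] [ 0.22962529 -0.65282486 -1.22840959] 0.04510053593625032
```

View pics/s15.png

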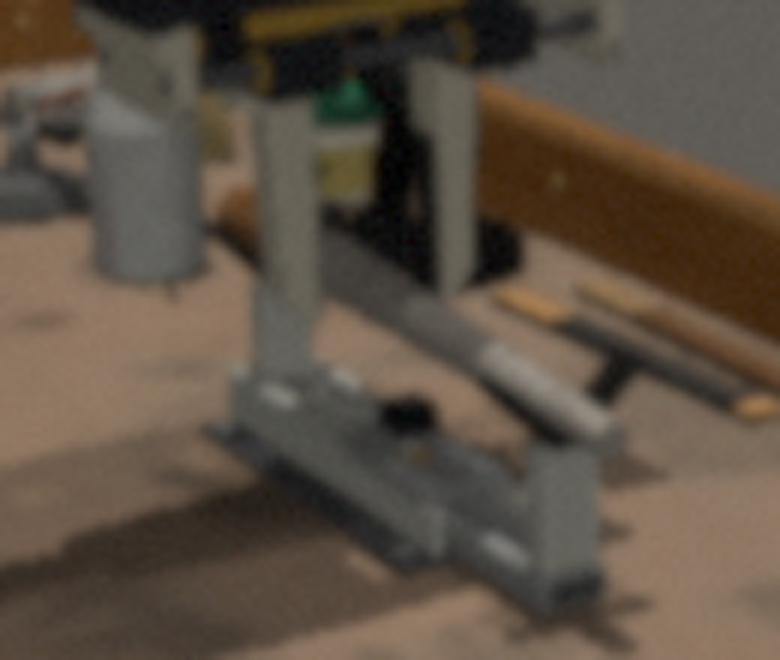

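View pics/w15.png

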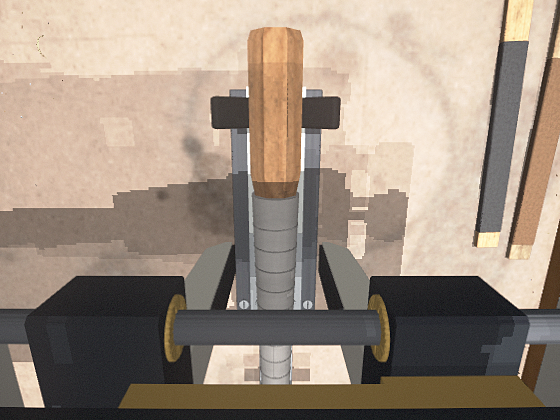

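Seated in both Vs. I'll lift straight up, then back away for a clear top view.

```bash
python3 -m jog '[{"hand":0.5,"linear":[0,0,-0.03],"rotation":[0,0,0]},{"hand":0.5,"linear":[0,0,-0.1],"rotation":[0,0,0]},{"hand":0.5,"linear":[0,0,-0.2],"rotation":[0,0,0]},{"hand":0.5,"linear":[0,-0.1,-0.26],"rotation":[0,0,0]},{"hand":0.5,"linear":[0,-0.2,-0.26],"rotation":[0,0,0]},{"hand":0.5,"linear":[0,-0.3,-0.26],"rotation":[0,0,0]},{"hand":0.5,"linear":[-0.05,-0.4,-0.26],"rotation":[0,0,0]},{"hand":0.5,"linear":[-0.1,-0.5,-0.26],"rotation":[0,0,0]}]'
python3 -m jog '[{"hand":0.5,"linear":[0,0,0],"rotation":[0,0,0]},{"hand":0.5,"linear":[0,0,0],"rotation":[0,0,0]}]'
python3 - <<'E'
from h import *
im,c,st=snap("top"); cv2.imwrite("pics/t16f.png",im[:,:,::-1]); crop(im,170,140,330,260,5,"t16.png"); print(st["tcp_pos"],st["ft_force"])
im,c,st=snap("side"); crop(im,190,150,320,260,6,"s16.png")
E
```

```text
time: 16.55
tcp_pos: [0.3631, 0.0407, 0.2207]
orientation: [0.001, 0.708, 0.707, 0.0]
ft_force: [0.0, -1.1, 1.0]
width: 0.0465
time: 16.75
tcp_pos: [0.3652, 0.0406, 0.2211]
orientation: [0.001, 0.708, 0.706, 0.001]
ft_force: [-0.3, -1.2, 0.3]
width: 0.0463
[0.36520818 0.0405653  0.22114882] [-0.28474615 -1.24112431  0.32066214]
```

View pics/t16.png

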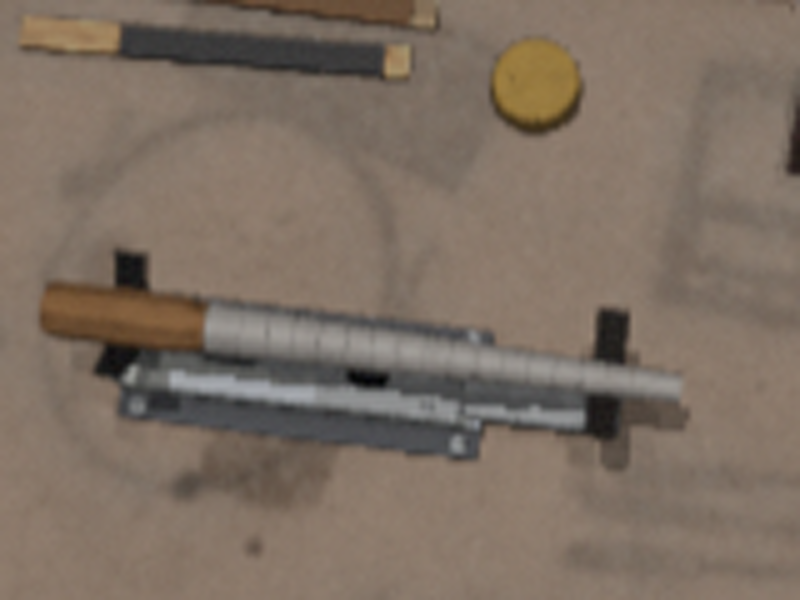

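View pics/s16.png

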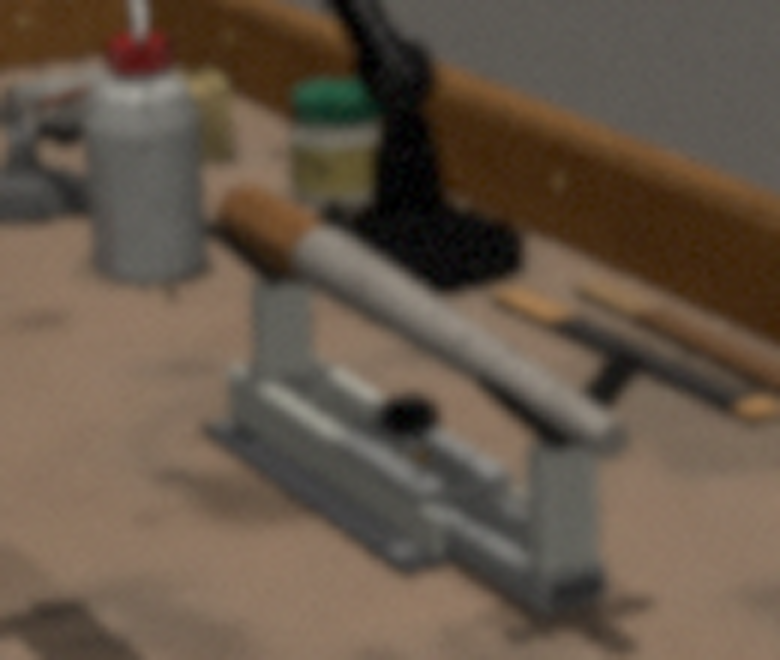

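View pics/t16f.png

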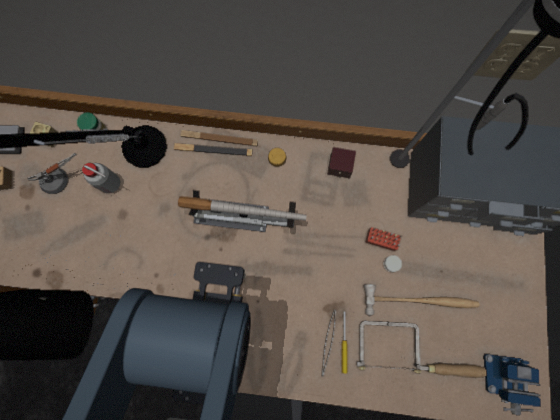

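Run:
```python
from h import *
np.set_printoptions(precision=4,suppress=True)
im,c,st=snap("top")
g=lambda L:[[170+a/5,140+b/5] for a,b in L]
print("grip end",plane(c,g([(41,312)]),.081)[0],"tip",plane(c,g([(682,387)]),.071)[0])
print("cradles",plane(c,g([(131,252),(612,312)]),.087))
```

```text
grip end [0.596  0.1922 0.081 ] tip [ 0.5974 -0.0856  0.071 ]
cradles [[ 0.6255  0.1567  0.087 ]
 [ 0.6231 -0.052   0.087 ]]
```

```bash
python3 -c "
from workcell import workorder; print(workorder.sign_off())"
```

```text
the job is handed in; nothing more can be done
None
```

The rest is lengthened by one hole and the ring mandrel lies in both V cradles, released. I handed the job in at about 17 s of the 70 s allowed.

- **Lengthening the rest:** I gripped the button cap, pressed it about 4.8 mm and drew the tube out about 34 mm. I then let the cover hold the button and nudged the cap along in steps of about 1 mm until it popped up. The sideways force readings stayed at about 1.4 N or less, far below the 30 N ramming limit. A close picture afterwards showed the catch standing inside the second hole and the cap back up at full height.
- **Laying the mandrel:** I gripped it at its balance point and lowered it until it touched, with about 4.5 N upward. Then I opened the gripper and backed the arm well clear. The last pictures show it in both cradles. Its middle is at y = 0.053 m and the midpoint between the cradles is at 0.052 m, so it is centred to about 1 mm.
- **Bystanders:** the ring box, the beeswax and the solder spool stand where they were in the last top picture.

**Small disagreement:** the cradle spacing in the last picture gives about 37 mm of tube travel. Close views of the holes gave 39.3 mm, so the catch should stop within 1.5 mm of that. The difference fits the 2 mm camera calibration, and the picture of the catch in the hole settles it.

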